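# Show the sample under the lever lid, then ease the lid shut

### The arm

A 6-joint arm with a two-finger parallel gripper is mounted at the origin on the work surface. World frame = base frame: x ahead of the robot, y to its left, z up, the work surface at z = 0. Lengths are in m, angles in rad, forces in N, time in s.
With the tool pointing down it reaches from about 0.35 to 0.85 m from the base axis. Payload 8.1 kg.
Tool frame: the origin (TCP) lies on the centre line of the jaws, within the pads' length; the fingertips stand 11 mm ahead of it and the grasp point (between the pads) lies 8 mm behind it (r.finger_overhang is the z of the fingertips in the tool frame, in m); z points along the fingers, y is the line along which they close (so a half turn about z gives the same grasp; the last joint's range is limited). The gripper opens to 85 mm and grips with 20 to 120 N. Pads are 22 mm wide; open, the fingers measure 114 mm over their backs; the gripper's body (76 mm by 85 mm) begins 54 mm behind the grasp point. The pads swing forward as they close: fully open they stand 13 mm farther back than shut.
Start: joints at [-1.409, 0.13, 1.488, -0, 1.523, -0.085], TCP at [0.147, -0.582, 0.21] pointing down, gripper open.
Joint ranges: [-2.96, 2.96], [-0.89, 2.26], [0.02, 2.5], [-1.34, 4.48], [0, 2.73], [-2.66, 2.66]. Speed limits (rad/s): [2.39, 2.39, 2.79, 3.14, 3.14, 3.14].

### API

Orientations are given as a unit quaternion [w, x, y, z].
In Python, from plant import r gives the robot as it stands.
- The arm moves only by the shell command python3 -m crank 'ROWS'. ROWS is JSON, a list of rows, each an object of numbers: "gripper": the opening, from 0 (shut) to 1 (fully open); "tx", "ty", "tz": the shift along the tool's x, y, z in units of 30 mm (1.0 is 30 mm); "ax", "ay", "az": the turn, a rotation vector about the tool's x, y, z in units of 5 degrees (1.0 is 5 degrees). In form: [{"gripper": .., "tx": .., "ty": .., "tz": .., "ax": .., "ay": .., "az": ..}, ...]. A call has 1 to 12 rows; each row is the pose to reach, as a shift and turn from the pose commanded when the call began, along the tool's axes at that moment; what a row does not reach only later rows make up. A row lasts 1/8 s, in which the tool goes at most 62.5 mm and 10.7 degrees, less where a joint would pass 70% of its speed; a pose out of reach is approached as far as the arm can. A call with a gripper value outside its range is refused whole. The fingers move at their own pace and stop on an object; the grip force is fixed at half the most. Time passes only in rows, so rows that repeat a pose let the fingers close. It gives the time, the measured TCP pose, the force, the opening and the grip force at its end, in the units of the state.
- r.observe(): the state, without advancing time (a new reading comes with each control period).
- r.grab_frame(name): name is "side" or "top"; returns (picture, depth): 480x640x3 uint8, blue, green, red; 480x640 float32, m along the optical axis (not along the pixel's ray), 0 where there is no reading.
- r.calibration(name): a dict with "fx", "fy", "cx", "cy" (pixels), "extrinsics" (4x4, takes a point from world to camera coordinates). Camera axes: x right, y up, looking along -z (the intrinsics and any distortion apply to the point x, -y, -z); pixel columns grow to the right and rows downward; lengths in m; the calibration is good to about 2 mm. A picture is of the moment at which its call begins. calibration takes no time and is no camera call.
- r.sign_off(): hands the job in; it is judged then, once.
The state is a dict: "clock": time; "joints": joint angles; "joint_velocities": joint speeds; "tau": joint torques, N m; "tcp_pos": TCP position; "eef_rot": TCP orientation; "contact_force": force on the tool from outside, world axes, zero at the start; "wrist_torque": the same for the moment, N m; "grip_width": finger opening in m; "grasp_force": force on a finger pad.
Only numpy, scipy, OpenCV 4.12 (cv2) and the standard library are available. Lean on these libraries where they do the work, as an engineer would, in place of code of your own. Each camera call takes 0.05 s, during which the arm holds its last target. There are 200 camera calls.

### The job

Press down the front lever plate of the taller sample keeper with closed fingertips until its lid stands fully open, and hold it there for about two seconds so that the tasters can look in. Then let the lever up slowly, easing the lid down until it is fully shut, never letting it drop or slam, and move the fingers clear. Do not touch the lids, and leave the lower keeper shut and the jars, tubs, bottle, cup and spoon where they stand.

Things in the scene. Friction and masses are not known exactly. Their poses are not given: they have to be found in the camera images.
- tall: The taller of two sample keepers: upright steel box 150 mm deep (x) by 130 mm wide (y), 185 mm to the rim, 199 mm to the top of the shut lid, fixed to the table. This is the one to open. Origin: centre of its underside, on the table; its -x side is the front, where the black lever plate sticks out.
- tall_lid (a joint): Angle of the taller keeper's lid about a level hinge along y near its back rim (70 mm behind the box's middle): 0 shut, 1.12 rad fully open (front edge up, leaning back). It has no catch or spring and little damping: it is lifted by the lever alone, 2.8 rad of lid per rad of lever, and falls shut by its own weight (0.3 to 0.65 kg) if the lever is let go.
- tall_lever (a joint): Angle of the taller keeper's lever about a level axis along y: 0 at rest (sloping up to the front at 0.2 rad), 0.4 rad when its front is pressed fully down to the stop (sloping down at 0.2 rad); the push needed at the plate is about 2 to 8 N, and the plate follows the finger back up.
- tall_paddle (a point): Middle of the upper face of the taller keeper's lever plate: flat black plate 90 mm wide (y) by 46 mm (x), 6 mm thick, 185 mm in front of the lever's axis and 110 mm in front of the box. Moves with the lever: its height over the table is about 130 mm at rest and 57 mm fully pressed, moving almost straight down (73 mm, and under 4 mm level). Its x axis points to the box (level while the lever is at rest, turning with the lever), its y axis along the plate.
- tall_pivot (a point): Middle of the axis of the taller keeper's lever, 85 mm over the table, inside the box; the lever's two side arms run from here along the outside of the box to a crossbar just in front of it, from which a 30 mm wide stem leads out to the plate.
- tall_cover: Steel lid panel of the taller keeper, 162 by 138 mm, 10 mm thick; the lid as a whole stands 14 mm over the rim; origin on the lid's hinge, the panel reaching 152 mm from it to the front. Not to be touched.
- low: The lower of two sample keepers: upright steel box 150 mm deep (x) by 130 mm wide (y), 115 mm to the rim, 129 mm to the top of the shut lid, fixed to the table. This one stays shut. Origin: centre of its underside, on the table; its -x side is the front, where the black lever plate sticks out.
- low_lid (a joint): Angle of the lower keeper's lid about a level hinge along y near its back rim (70 mm behind the box's middle): 0 shut, 1.12 rad fully open (front edge up, leaning back). It has no catch or spring and little damping: it is lifted by the lever alone, 2.8 rad of lid per rad of lever, and falls shut by its own weight (0.3 to 0.65 kg) if the lever is let go.
- low_lever (a joint): Angle of the lower keeper's lever about a level axis along y: 0 at rest (sloping up to the front at 0.2 rad), 0.4 rad when its front is pressed fully down to the stop (sloping down at 0.2 rad); the push needed at the plate is about 2 to 8 N, and the plate follows the finger back up.
- low_paddle (a point): Middle of the upper face of the lower keeper's lever plate: flat black plate 90 mm wide (y) by 46 mm (x), 6 mm thick, 185 mm in front of the lever's axis and 110 mm in front of the box. Moves with the lever: its height over the table is about 130 mm at rest and 57 mm fully pressed, moving almost straight down (73 mm, and under 4 mm level). Its x axis points to the box (level while the lever is at rest, turning with the lever), its y axis along the plate.
- low_pivot (a point): Middle of the axis of the lower keeper's lever, 85 mm over the table, inside the box; the lever's two side arms run from here along the outside of the box to a crossbar just in front of it, from which a 30 mm wide stem leads out to the plate.
- low_cover: Steel lid panel of the lower keeper, 162 by 138 mm, 10 mm thick; the lid as a whole stands 14 mm over the rim; origin on the lid's hinge, the panel reaching 152 mm from it to the front. Not to be touched.
- jar: Bystander, loose: white capped jar, 62 mm wide, 100 mm tall. Origin: centre of its underside.
- tub: Bystander, loose: white lidded tub, 75 mm wide, 60 mm tall. Origin: centre of its underside.
- drink: Bystander, loose: small drink bottle, 52 mm wide, 150 mm tall. Origin: centre of its underside.
- big_tub: Bystander, loose: white lidded tub, 114 mm wide, 80 mm tall. Origin: centre of its underside.
- beaker: Bystander, loose: empty white cup, 68 mm wide, 85 mm tall. Origin: centre of its underside.
- spoon: Bystander, loose: steel tasting spoon, 150 mm long, lying flat. Origin: on its underside, near mid-length.

How it is judged:
On the way, in this order (a step that is already met when the one before it is completed fails the run):
1. the taller keeper's lid is held fully open (lid joint over 1.0 of 1.12 rad) for 1.5 s (value of joint tall_lid above 1 rad), for 1.5 s.
2. the taller keeper's lid is shut again (value of joint tall_lid below 0.03 rad), for 0.2 s.
At the end, for the whole second after the job is handed in: Both lids shut (lid joints under 0.03 rad), both levers back up (under 0.02 rad), every bystander at rest within 30 mm of where it stood (value of joint each of tall_lid, low_lid below 0.03 rad and value of joint each of tall_lever, low_lever below 0.02 rad and distance of each of jar, tub, drink, big_tub, beaker, spoon from where it was at the start of the episode below 0.03 m and linear speed of each of jar, tub, drink, big_tub, beaker, spoon below 0.02 m/s); the robot touches nothing.
It fails at once if the taller keeper's lid drops or slams (falls faster than 2 rad/s while over 0.12 rad open, which is its plate rising faster than about 130 mm/s) (velocity of joint tall_lid below -2 rad/s and value of joint tall_lid above 0.12 rad).
It fails at once if a lid is touched by the robot (contact force between any of the fingers, the arm and tall_cover above 1 N or contact force between any of the fingers, the arm and low_cover above 1 N).
It fails at once if the lower keeper is opened (lid over 0.15 rad) (value of joint low_lid above 0.15 rad).
It fails at once if a bystander is lifted, tipped or pushed away (moved over 30 mm) (distance of any of jar, tub, drink, big_tub, beaker, spoon from where it was at the start of the episode above 0.03 m).
It also fails if it takes over 40 s, if anything falls off the work surface, if the arm or the gripper's body presses on something with over 40 N, if the wrist force passes 120 N, or if a joint passes its speed limit or range.

## Working session

There is one attempt and no reset: what is moved stays moved. The work goes in short steps, Python scripts to look and compute and a shell command to move; the robot and the scene stay as the last step left them, time stands still between calls to the robot, and variables do not carry over. Pictures are saved under pics/ and viewed, at most 10 in all, crops included, and the job is handed in when it is done.

```bash
mkdir -p pics; ls; cat > h.py <<'E'
import numpy as np,cv2
from plant import r
def pts(n,d):
    c=r.calibration(n);E=np.array(c["extrinsics"]);v,u=np.mgrid[:480,:640]
    P=np.stack([(u-c["cx"])/c["fx"]*d,-(v-c["cy"])/c["fy"]*d,-d],-1)
    return (P-E[:3,3])@E[:3,:3]
E
python3 - <<'E'
from h import *
for n in("top","side"):
    p,d=r.grab_frame(n);cv2.imwrite(f"pics/{n}0.png",p);np.savez(f"{n}0.npz",p=p,d=d,P=pts(n,d)); print(r.calibration(n))
print(r.observe())
E
```

```text
pics
{'fx': 515.5514053564652, 'fy': 515.5514053564652, 'cx': 317.23638422095, 'cy': 237.86941172550536, 'extrinsics': array([[-0.01473088, -0.99966725, -0.02117531,  0.03036443],
       [ 0.99798895, -0.01600536,  0.0613342 , -0.54189872],
       [-0.06165271, -0.02022921,  0.99789264, -1.52316081],
       [ 0.        ,  0.        ,  0.        ,  1.        ]])}
{'fx': 615.5076405066478, 'fy': 615.5076405066478, 'cx': 322.65966205602564, 'cy': 241.38033012693103, 'extrinsics': array([[ 0.99865932, -0.05122957,  0.00742258, -0.53411473],
       [ 0.03148323,  0.71493073,  0.69848612, -0.12119201],
       [-0.04108978, -0.69731599,  0.7155851 , -1.79010903],
       [ 0.        ,  0.        ,  0.        ,  1.        ]])}
{'clock': 0.1, 'joints': array([-1.40936867e+00,  1.31099475e-01,  1.48918866e+00, -4.59398330e-06,
        1.52301290e+00, -8.53949893e-02]), 'joint_velocities': array([-0.00112024,  0.00054515, -0.00292686,  0.00056729,  0.00107969,
       -0.00114642]), 'tau': array([ 2.85778860e-04, -5.70951641e+01, -5.01942086e+01, -7.47417744e-05,
        8.09503166e-03, -2.45118520e-05]), 'tcp_pos': array([ 0.1465297 , -0.5812722 ,  0.20943107]), 'eef_rot': array([-8.53489489e-04,  9.92394107e-01,  1.23098361e-01, -3.47581155e-05]), 'contact_force': array([-0.5779186 ,  0.46836577, -0.2813468 ]), 'wrist_torque': array([ 0.01232909, -0.00477121,  0.01744025]), 'grasp_force': 0.0, 'grip_width': 0.08566024243927382}
```

View pics/top0.png

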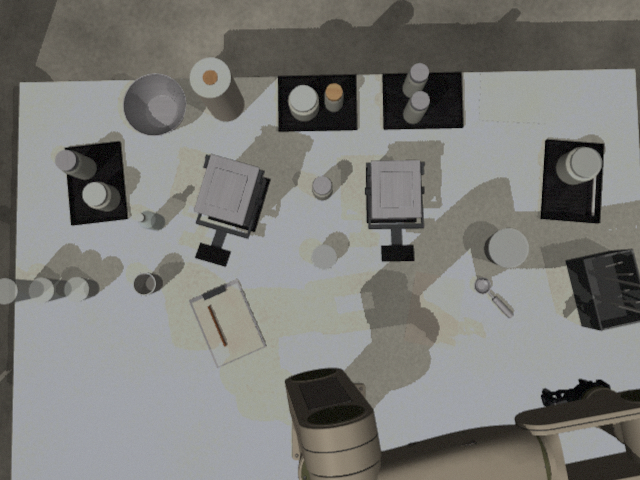

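View pics/side0.png

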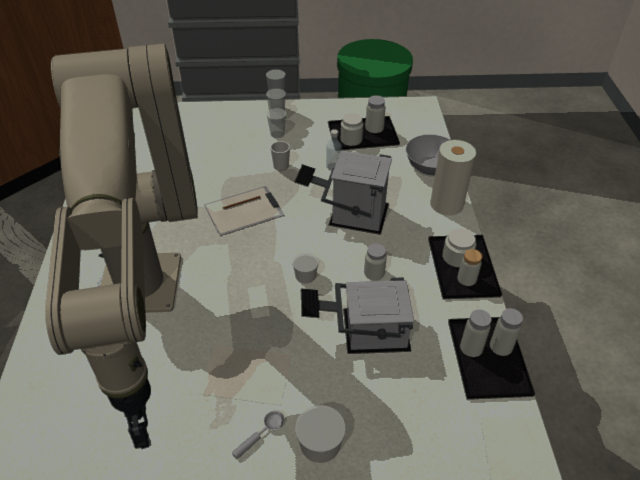

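The top view shows two keepers: one at (231,190) with its plate at (212,253), turned slightly, and one at (395,190) with its plate at (398,252). The side view has the left one at (360,190), looking taller, with a cup at (280,155) and a bottle at (333,148) nearby. I'll confirm which is taller from depth.

```bash
python3 - <<'E'
from h import *
z=np.load("top0.npz");p,d,P=z["p"],z["d"],z["P"]
for nm,(u,v) in dict(lidL=(231,190),lidR=(395,190)).items(): print(nm,np.median(P[v-5:v+6,u-5:u+6].reshape(-1,3),0).round(3))
for nm,(u0,u1,v0,v1) in dict(L=(180,245,225,275),R=(375,420,235,270)).items():
    m=(p[v0:v1,u0:u1].max(-1)<40)&(P[v0:v1,u0:u1,2]>.09)
    q=P[v0:v1,u0:u1]; m=cv2.morphologyEx(m.astype(np.uint8),cv2.MORPH_OPEN,np.ones((9,9)))
    X=q[m>0]; R=cv2.minAreaRect((X[:,:2]*1000).astype(np.float32)); print(nm,len(X),np.median(X,0).round(3),X.min(0).round(3),X.max(0).round(3),R)
# lid outline of the left keeper and obstacles above 40mm within 0.25 m of the plate
m=P[...,2]>.18; m[:, :190]=0;m[:,275:]=0;m[:150]=0;m[240:]=0
m=cv2.morphologyEx(m.astype(np.uint8),cv2.MORPH_OPEN,np.ones((5,5)))
print(cv2.minAreaRect((P[m>0][:,:2]*1000).astype(np.float32)))
for nm,(u,v) in dict(cup=(147,282),bottle=(152,220),beakerM=(324,255)).items(): print(nm,P[v,u].round(3))
s=np.load("side0.npz");q=s["P"];pp=s["p"]
m=(pp.max(-1)<45);m[:,:293]=0;m[:,318:]=0;m[:160]=0;m[190:]=0
X=q[m];X=X[X[:,2]>.09];print("side plate",len(X),np.median(X,0).round(3),X.min(0),X.max(0))
E
```

```text
lidL [0.662 0.246 0.198]
lidR [ 0.665 -0.198  0.129]
L 442 [0.495 0.31  0.13 ] [ 0.447 -0.009  0.116] [0.518 0.353 1.554] ((464.92938232421875, 174.58657836914062), (366.10137939453125, 47.06450653076172), 77.20841979980469)
R 475 [ 0.49  -0.199  0.131] [ 0.47  -0.241  0.119] [ 0.513 -0.157  0.143] ((491.5792236328125, -199.21974182128906), (84.14130401611328, 41.9099235534668), 89.10218048095703)
((615.3880004882812, 146.34190368652344), (422.4913330078125, 176.4562530517578), 65.44385528564453)
cup [0.418 0.539 0.002]
bottle [0.595 0.488 0.109]
beakerM [0.49  0.002 0.052]
side plate 272 [0.494 0.308 0.131] [ 0.46232244 -1.18899023  0.11281927] [0.53096871 0.36280097 1.3695908 ]
```

The left keeper is the taller one (lid at 0.198 m). Its plate is at (0.495, 0.309, 0.130), with the box towards about -20° yaw. I'll close the fingers and move over it, keeping the same tool orientation and going through a mid waypoint.

```bash
python3 -m crank '[{"gripper":0,"tz":-1.4},{"gripper":0,"tx":2,"ty":-1,"tz":-1.4},{"gripper":0,"tx":4,"ty":-2.5,"tz":-1.4},{"gripper":0,"tx":5.5,"ty":-4,"tz":-1.4},{"gripper":0,"tx":7,"ty":-5.5,"tz":-1.4},{"gripper":0,"tx":9,"ty":-7,"tz":-1.4},{"gripper":0,"tx":11,"ty":-8.5,"tz":-1.4},{"gripper":0,"tx":11.5,"ty":-8.5,"tz":-1.4},{"gripper":0,"tx":11.5,"ty":-8.5,"tz":-1.4}]'
```

```text
schema error: expected keys gripper, tx, ty, tz, ax, ay, az
```

```bash
python3 -m crank '[{"gripper":0,"tx":0,"ty":0,"tz":-1.4,"ax":0,"ay":0,"az":0},{"gripper":0,"tx":2,"ty":-1.5,"tz":-1.4,"ax":0,"ay":0,"az":0},{"gripper":0,"tx":4,"ty":-3,"tz":-1.4,"ax":0,"ay":0,"az":0},{"gripper":0,"tx":5.5,"ty":-4,"tz":-1.4,"ax":0,"ay":0,"az":0},{"gripper":0,"tx":7,"ty":-5.5,"tz":-1.4,"ax":0,"ay":0,"az":0},{"gripper":0,"tx":9,"ty":-7,"tz":-1.4,"ax":0,"ay":0,"az":0},{"gripper":0,"tx":10.5,"ty":-8,"tz":-1.4,"ax":0,"ay":0,"az":0},{"gripper":0,"tx":11.5,"ty":-8.5,"tz":-1.4,"ax":0,"ay":0,"az":0},{"gripper":0,"tx":11.5,"ty":-8.5,"tz":-1.4,"ax":0,"ay":0,"az":0}]'
```

```text
clock: 1.23
tcp_pos: [0.4208, -0.2471, 0.252]
eef_rot: [-0.001, 0.992, 0.126, 0.0]
contact_force: [-0.1, -0.2, -0.1]
grip_width: 0.0002
grasp_force: 0.0
```

```bash
python3 -m crank '[{"gripper":0,"tx":0.6,"ty":-1.5,"tz":0,"ax":0,"ay":0,"az":0},{"gripper":0,"tx":1.2,"ty":-3,"tz":0,"ax":0,"ay":0,"az":0},{"gripper":0,"tx":2,"ty":-5,"tz":0,"ax":0,"ay":0,"az":0},{"gripper":0,"tx":2.7,"ty":-6.8,"tz":0,"ax":0,"ay":0,"az":0},{"gripper":0,"tx":3.4,"ty":-8.6,"tz":0,"ax":0,"ay":0,"az":0},{"gripper":0,"tx":4.1,"ty":-10.4,"tz":0,"ax":0,"ay":0,"az":0},{"gripper":0,"tx":4.8,"ty":-12.2,"tz":0,"ax":0,"ay":0,"az":0},{"gripper":0,"tx":5.5,"ty":-14,"tz":0,"ax":0,"ay":0,"az":0},{"gripper":0,"tx":6.2,"ty":-15.7,"tz":0,"ax":0,"ay":0,"az":0},{"gripper":0,"tx":6.6,"ty":-16.8,"tz":0,"ax":0,"ay":0,"az":0},{"gripper":0,"tx":6.85,"ty":-17.4,"tz":0,"ax":0,"ay":0,"az":0},{"gripper":0,"tx":6.85,"ty":-17.4,"tz":0,"ax":0,"ay":0,"az":0}]'; python3 - <<'E'
from h import *
p,d=r.grab_frame("side");cv2.imwrite("pics/s1.png",cv2.resize(p[60:280,200:480],None,fx=2,fy=2));print(r.observe()["tcp_pos"],r.observe()["joints"])
E
```

```text
clock: 2.72
tcp_pos: [0.4907, 0.3059, 0.2519]
eef_rot: [0.0, 0.992, 0.123, -0.0]
contact_force: [0.1, 0.1, 0.0]
grip_width: 0.0001
grasp_force: 0.0
[0.49080351 0.30512952 0.25204937] [ 4.67926378e-01  5.79262746e-02  1.48982530e+00 -6.23822883e-04
  1.59480489e+00  1.79213943e+00]
```

View pics/s1.png

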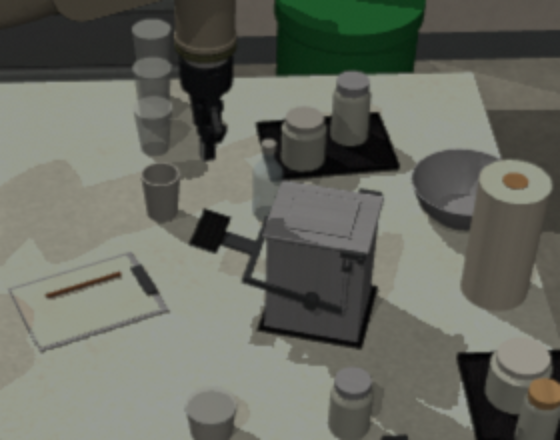

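The closed fingers hang right above the plate (fingertip at crop (208,155), plate at (210,230)), and nothing is in the way. I'll go down and press slowly.

```bash
python3 -m crank '[{"gripper":0,"tx":0.1,"ty":-0.1,"tz":1,"ax":0,"ay":0,"az":0},{"gripper":0,"tx":0.1,"ty":-0.1,"tz":2.2,"ax":0,"ay":0,"az":0},{"gripper":0,"tx":0.1,"ty":-0.1,"tz":3,"ax":0,"ay":0,"az":0},{"gripper":0,"tx":0.1,"ty":-0.1,"tz":3.4,"ax":0,"ay":0,"az":0},{"gripper":0,"tx":0.1,"ty":-0.1,"tz":3.55,"ax":0,"ay":0,"az":0},{"gripper":0,"tx":0.1,"ty":-0.1,"tz":3.65,"ax":0,"ay":0,"az":0},{"gripper":0,"tx":0.1,"ty":-0.1,"tz":3.75,"ax":0,"ay":0,"az":0},{"gripper":0,"tx":0.1,"ty":-0.1,"tz":3.85,"ax":0,"ay":0,"az":0},{"gripper":0,"tx":0.1,"ty":-0.1,"tz":4,"ax":0,"ay":0,"az":0},{"gripper":0,"tx":0.1,"ty":-0.1,"tz":4.15,"ax":0,"ay":0,"az":0},{"gripper":0,"tx":0.1,"ty":-0.1,"tz":4.3,"ax":0,"ay":0,"az":0},{"gripper":0,"tx":0.1,"ty":-0.1,"tz":4.3,"ax":0,"ay":0,"az":0}]'
```

```text
clock: 4.28
tcp_pos: [0.4924, 0.3096, 0.1227]
eef_rot: [0.0, 0.992, 0.123, -0.001]
contact_force: [-0.4, -0.0, 0.8]
grip_width: 0.0001
grasp_force: 0.0
```

```bash
python3 - <<'E'
from h import *
p,d=r.grab_frame("side");cv2.imwrite("pics/s2.png",cv2.resize(p[100:250,250:430],None,fx=4,fy=4))
o=r.observe();print(o["contact_force"],o["wrist_torque"],o["tcp_pos"])
E
```

```text
[-0.13392932  0.09066203  1.19335951] [ 0.00425981 -0.01250428 -0.01076823] [0.49256905 0.3096571  0.12304686]
```

View pics/s2.png

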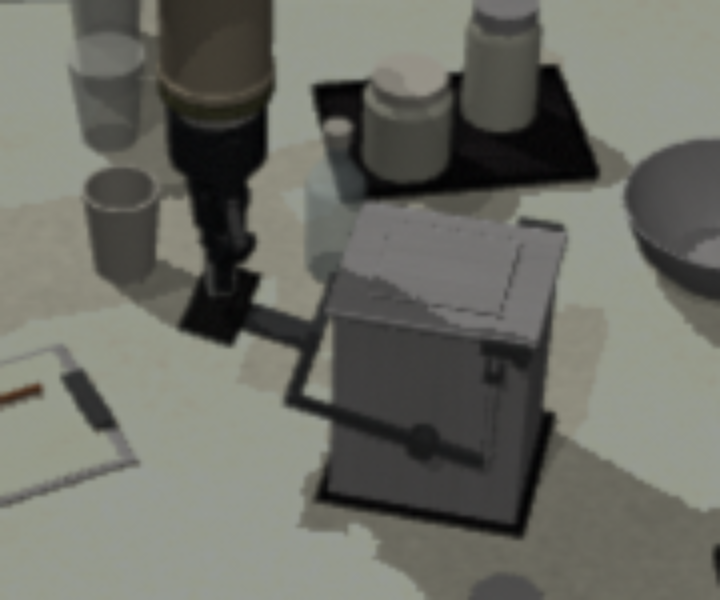

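The fingertips (crop (220,290)) rest near the middle of the plate, and the lid has just started to rise. I'll keep pressing.

```bash
python3 -m crank '[{"gripper":0,"tx":0,"ty":0,"tz":0.15,"ax":0,"ay":0,"az":0},{"gripper":0,"tx":0,"ty":0,"tz":0.3,"ax":0,"ay":0,"az":0},{"gripper":0,"tx":0,"ty":0,"tz":0.45,"ax":0,"ay":0,"az":0},{"gripper":0,"tx":0,"ty":0,"tz":0.6,"ax":0,"ay":0,"az":0},{"gripper":0,"tx":0,"ty":0,"tz":0.75,"ax":0,"ay":0,"az":0},{"gripper":0,"tx":0,"ty":0,"tz":0.9,"ax":0,"ay":0,"az":0},{"gripper":0,"tx":0,"ty":0,"tz":1.05,"ax":0,"ay":0,"az":0},{"gripper":0,"tx":0,"ty":0,"tz":1.2,"ax":0,"ay":0,"az":0},{"gripper":0,"tx":0,"ty":0,"tz":1.35,"ax":0,"ay":0,"az":0},{"gripper":0,"tx":0,"ty":0,"tz":1.5,"ax":0,"ay":0,"az":0},{"gripper":0,"tx":0,"ty":0,"tz":1.6,"ax":0,"ay":0,"az":0},{"gripper":0,"tx":0,"ty":0,"tz":1.7,"ax":0,"ay":0,"az":0}]'
python3 - <<'E'
from h import *
p,d=r.grab_frame("side");cv2.imwrite("pics/s3.png",cv2.resize(p[100:250,250:430],None,fx=4,fy=4))
o=r.observe();print(o["contact_force"],o["tcp_pos"])
E
```

```text
clock: 5.82
tcp_pos: [0.4929, 0.3102, 0.0726]
eef_rot: [-0.0, 0.992, 0.123, 0.0]
contact_force: [-2.6, 2.2, 4.7]
grip_width: 0.0002
grasp_force: 2.4
[-1.5294881   2.93290761  4.19024254] [0.49282852 0.30999224 0.07211708]
```

View pics/s3.png

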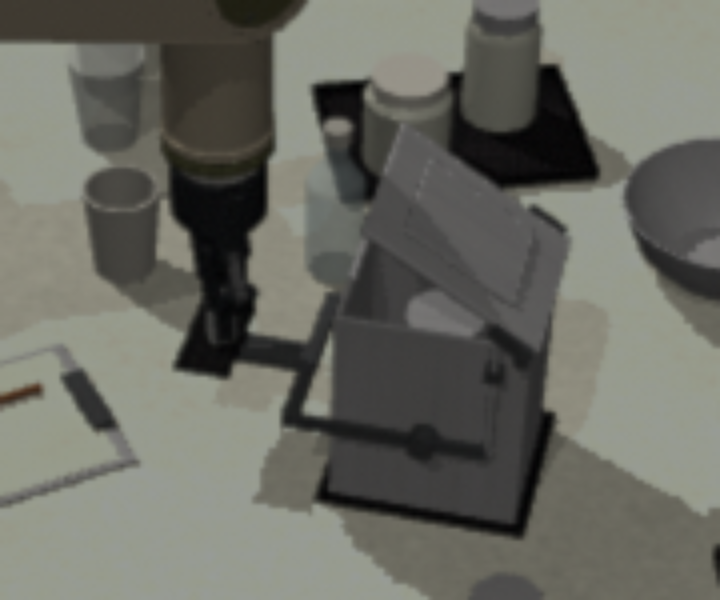

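The lid is raised well but perhaps not fully. I'll measure its angle with a plane fit.

```bash
cat > lid.py <<'E'
from h import *
def lid(v0=148,v1=162,u0=358,u1=372,s="side"):
    p,d=r.grab_frame(s);P=pts(s,d);out=P[v0:v1,u0:u1].reshape(-1,3)
    c=out.mean(0);n=np.linalg.svd(out-c)[2][2];return c.round(3),round(float(np.arccos(abs(n[2]))),3)
def plate():
    p,d=r.grab_frame("side");P=pts("side",d);return P[180:192:4,296:306:4].reshape(-1,3).round(3)
E
python3 -c "
from lid import *
print(lid());print(plate()); o=r.observe();print(o['contact_force'],o['tcp_pos'])"
```

```text
(array([0.671, 0.263, 0.244]), 0.571)
[[0.466 0.441 0.003]
 [0.478 0.334 0.092]
 [0.491 0.297 0.122]
 [0.465 0.306 0.1  ]
 [0.478 0.312 0.094]
 [0.49  0.286 0.115]
 [0.465 0.298 0.09 ]
 [0.477 0.295 0.092]
 [0.49  0.289 0.097]]
[-1.48364466  2.93398229  4.66527768] [0.49286439 0.30992467 0.072411  ]
```

```bash
python3 - <<'E'
from h import *
print(r.finger_overhang)
a,d=r.grab_frame("side");b,e=r.grab_frame("top")
P=pts("side",d)
A=cv2.resize(a[150:205,280:345],(520,440),interpolation=cv2.INTER_CUBIC)
A=cv2.convertScaleAbs(A,alpha=2.2,beta=10)
c=r.calibration("side");E=np.array(c["extrinsics"])
for z in(.06,.09,.12,.15):
    q=E[:3,:3]@[.493,.31,z]+E[:3,3];u=c["cx"]+c["fx"]*q[0]/-q[2];v=c["cy"]+c["fy"]*q[1]/q[2];print(z,u.round(1),v.round(1),((u-280)*8).round(),((v-150)*8).round())
cv2.imwrite("pics/s4.png",A)
for v in range(160,198,3): print(v,[tuple(P[v,u].round(3)) for u in(298,305,310)])
E
```

```text
0.011
0.06 304.9 192.4 199.0 339.0
0.09 304.8 185.3 198.0 282.0
0.12 304.7 178.0 197.0 224.0
0.15 304.5 170.6 196.0 165.0
160 [(np.float64(0.474), np.float64(0.308), np.float64(0.194)), (np.float64(0.494), np.float64(0.274), np.float64(0.22)), (np.float64(0.51), np.float64(0.282), np.float64(0.213))]
163 [(np.float64(0.473), np.float64(0.323), np.float64(0.17)), (np.float64(0.494), np.float64(0.268), np.float64(0.213)), (np.float64(0.509), np.float64(0.27), np.float64(0.211))]
166 [(np.float64(0.473), np.float64(0.321), np.float64(0.16)), (np.float64(0.494), np.float64(0.271), np.float64(0.2)), (np.float64(0.509), np.float64(0.27), np.float64(0.199))]
169 [(np.float64(0.474), np.float64(0.508), np.float64(-0.003)), (np.float64(0.494), np.float64(0.279), np.float64(0.182)), (np.float64(0.509), np.float64(0.272), np.float64(0.186))]
172 [(np.float64(0.474), np.float64(0.48), np.float64(0.006)), (np.float64(0.494), np.float64(0.27), np.float64(0.177)), (np.float64(0.508), np.float64(0.253), np.float64(0.19))]
175 [(np.float64(0.473), np.float64(0.467), np.float64(0.003)), (np.float64(0.
[... 670 characters left out ...]
, np.float64(0.297), np.float64(0.095)), (np.float64(0.493), np.float64(0.303), np.float64(0.088)), (np.float64(0.509), np.float64(0.302), np.float64(0.089))]
190 [(np.float64(0.471), np.float64(0.278), np.float64(0.098)), (np.float64(0.493), np.float64(0.286), np.float64(0.091)), (np.float64(0.509), np.float64(0.294), np.float64(0.084))]
193 [(np.float64(0.471), np.float64(0.274), np.float64(0.09)), (np.float64(0.492), np.float64(0.264), np.float64(0.097)), (np.float64(0.512), np.float64(0.381), np.float64(-0.005))]
196 [(np.float64(0.471), np.float64(0.36), np.float64(0.001)), (np.float64(0.494), np.float64(0.36), np.float64(0.0)), (np.float64(0.511), np.float64(0.358), np.float64(0.001))]
```

View pics/s4.png

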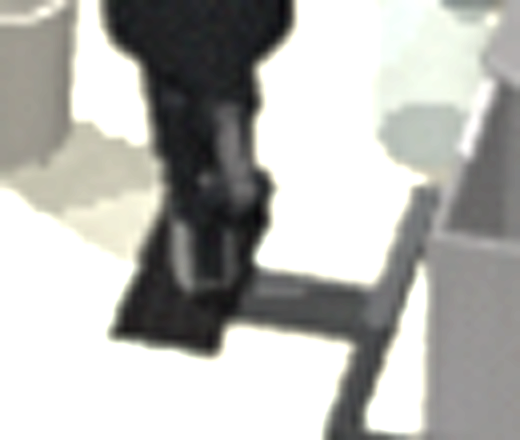

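The fingertips rest on the plate's middle (about (200,285)), and the plate stands near z=0.09. The real tip is therefore higher than nominal, and the lid is at 0.57 rad. I'll press further in steps.

```bash
python3 -m crank '[{"gripper":0,"tx":0,"ty":0,"tz":0.15,"ax":0,"ay":0,"az":0},{"gripper":0,"tx":0,"ty":0,"tz":0.3,"ax":0,"ay":0,"az":0},{"gripper":0,"tx":0,"ty":0,"tz":0.4,"ax":0,"ay":0,"az":0},{"gripper":0,"tx":0,"ty":0,"tz":0.5,"ax":0,"ay":0,"az":0},{"gripper":0,"tx":0,"ty":0,"tz":0.5,"ax":0,"ay":0,"az":0}]'
python3 - <<'E'
from lid import *
print(lid());print(lid(142,156,356,370))
o=r.observe();print(o["contact_force"],o["tcp_pos"],o["grasp_force"],o["grip_width"],o["joints"])
a,d=r.grab_frame("side");P=pts("side",d)
for v in range(178,200,3): print(v,P[v,298].round(3),P[v,305].round(3))
b,e=r.grab_frame("top")
cv2.imwrite("pics/s5.png",np.hstack([cv2.resize(cv2.convertScaleAbs(a[110:230,270:400],alpha=1.8),(390,360)),cv2.resize(cv2.convertScaleAbs(b[170:290,170:300],alpha=1.8),(390,360))]))
E
```

```text
clock: 6.7
tcp_pos: [0.4928, 0.3095, 0.0571]
eef_rot: [0.0, 0.992, 0.123, -0.0]
contact_force: [0.8, 2.7, 2.3]
grip_width: 0.0
grasp_force: 1.5
(array([0.666, 0.23 , 0.269]), 0.79)
(array([0.662, 0.247, 0.278]), 0.739)
[-0.86508705  1.43623611  3.29521487] [0.49283194 0.30959766 0.05734859] 1.5605944715821352 -0.00024117687195470116 [ 4.72962670e-01  2.06358508e-01  1.69189516e+00 -2.37601187e-04
  1.24346589e+00  1.79712827e+00]
178 [ 0.473  0.456 -0.001] [0.493 0.263 0.159]
181 [ 0.473  0.443 -0.004] [0.493 0.258 0.152]
184 [0.472 0.331 0.078] [0.493 0.296 0.107]
187 [0.471 0.315 0.079] [0.493 0.293 0.097]
190 [0.471 0.31  0.071] [0.493 0.305 0.075]
193 [0.471 0.291 0.075] [0.493 0.285 0.079]
196 [0.47  0.268 0.082] [0.492 0.27  0.08 ]
199 [0.47  0.344 0.002] [0.494 0.344 0.001]
```

View pics/s5.png

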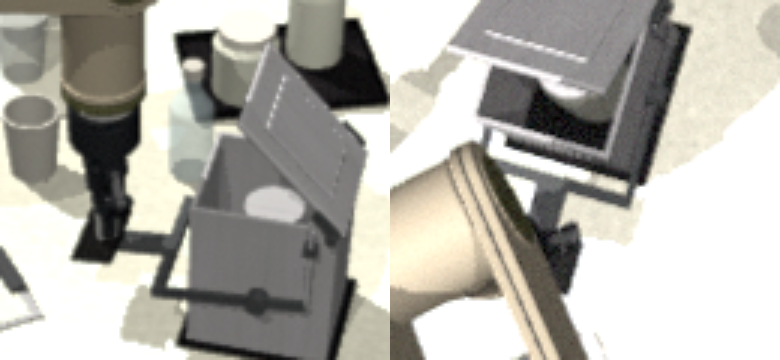

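The lid is at about 0.77 rad and follows consistently. The remaining travel is about 20 mm of plate.

```bash
python3 -m crank '[{"gripper":0,"tx":0,"ty":0,"tz":0.15,"ax":0,"ay":0,"az":0},{"gripper":0,"tx":0,"ty":0,"tz":0.3,"ax":0,"ay":0,"az":0},{"gripper":0,"tx":0,"ty":0,"tz":0.4,"ax":0,"ay":0,"az":0},{"gripper":0,"tx":0,"ty":0,"tz":0.5,"ax":0,"ay":0,"az":0},{"gripper":0,"tx":0,"ty":0,"tz":0.57,"ax":0,"ay":0,"az":0},{"gripper":0,"tx":0,"ty":0,"tz":0.62,"ax":0,"ay":0,"az":0},{"gripper":0,"tx":0,"ty":0,"tz":0.62,"ax":0,"ay":0,"az":0}]'
python3 - <<'E'
from lid import *
print(lid(130,146,358,368));print(lid(142,156,358,370))
o=r.observe();print(o["contact_force"],o["tcp_pos"])
a,d=r.grab_frame("side");P=pts("side",d)
for v in range(187,205,3): print(v,P[v,298].round(3),P[v,305].round(3))
E
```

```text
clock: 7.78
tcp_pos: [0.4926, 0.3097, 0.0387]
eef_rot: [0.0, 0.992, 0.123, -0.0]
contact_force: [1.0, -1.3, 2.4]
grip_width: 0.0004
grasp_force: 1.0
(array([0.698, 0.535, 0.106]), 1.424)
(array([0.68 , 0.37 , 0.184]), 1.464)
[ 1.01326046 -1.18214524  2.170002  ] [0.49264024 0.30968443 0.03873746]
187 [0.472 0.404 0.003] [0.493 0.268 0.119]
190 [ 0.471  0.394 -0.002] [0.493 0.291 0.086]
193 [0.471 0.318 0.051] [0.493 0.301 0.065]
196 [0.47  0.299 0.055] [0.493 0.295 0.058]
199 [0.47  0.291 0.049] [0.492 0.274 0.064]
202 [ 0.47   0.333 -0.001] [0.492 0.269 0.055]
```

```bash
cat > lid2.py <<'E'
from h import *
def ang():
    # lid points above the rim, in box frame; slope of height over distance from the plate
    p,d=r.grab_frame("side");P=pts("side",d)
    Q=P[95:225,330:405].reshape(-1,3)
    Q=Q[(Q[:,2]>.204)&(abs(Q[:,0]-.68)<.13)&(abs(Q[:,1]-.24)<.11)]
    for _ in range(5):
        c=np.median(Q,0) if _==0 else Q.mean(0);n=np.linalg.svd(Q-c,full_matrices=False)[2][2];e=abs((Q-c)@n);Q=Q[e<max(.006,2*e.std())]
    return len(Q),Q.max(0).round(3),n.round(3),round(float(np.arccos(abs(n[2]))),3)
E
python3 - <<'E'
from lid2 import *
print(ang(),r.observe()["contact_force"],r.observe()["clock"])
E
```

```text
(895, array([0.754, 0.322, 0.332]), array([ 0.851, -0.269,  0.451]), 1.103) [ 1.13142497 -0.78020149  2.66178895] 7.975
```

The lid is at about 1.10 rad, fully open. Holding.

```bash
python3 -m crank '[{"gripper":0,"tx":0,"ty":0,"tz":0.03,"ax":0,"ay":0,"az":0},{"gripper":0,"tx":0,"ty":0,"tz":0.03,"ax":0,"ay":0,"az":0},{"gripper":0,"tx":0,"ty":0,"tz":0.03,"ax":0,"ay":0,"az":0},{"gripper":0,"tx":0,"ty":0,"tz":0.03,"ax":0,"ay":0,"az":0},{"gripper":0,"tx":0,"ty":0,"tz":0.03,"ax":0,"ay":0,"az":0},{"gripper":0,"tx":0,"ty":0,"tz":0.03,"ax":0,"ay":0,"az":0},{"gripper":0,"tx":0,"ty":0,"tz":0.03,"ax":0,"ay":0,"az":0},{"gripper":0,"tx":0,"ty":0,"tz":0.03,"ax":0,"ay":0,"az":0},{"gripper":0,"tx":0,"ty":0,"tz":0.03,"ax":0,"ay":0,"az":0},{"gripper":0,"tx":0,"ty":0,"tz":0.03,"ax":0,"ay":0,"az":0},{"gripper":0,"tx":0,"ty":0,"tz":0.03,"ax":0,"ay":0,"az":0},{"gripper":0,"tx":0,"ty":0,"tz":0.03,"ax":0,"ay":0,"az":0}]'
python3 - <<'E'
from lid2 import *
for _ in range(8): a=ang(); 
print(a,r.observe()["contact_force"],r.observe()["clock"])
E
```

```text
clock: 9.48
tcp_pos: [0.4928, 0.3097, 0.0384]
eef_rot: [0.0, 0.992, 0.123, 0.0]
contact_force: [-1.5, -2.5, 7.3]
grip_width: -0.0001
grasp_force: 3.6
(885, array([0.754, 0.325, 0.332]), array([ 0.854, -0.27 ,  0.446]), 1.109) [-2.4163403  -2.15584415  7.13483276] 9.875
```

Held open for over 2 s at 1.11 rad. Now I'll ease it up at about 36 mm/s.

```bash
python3 -m crank '[{"gripper":0,"tx":0,"ty":0,"tz":-0.1,"ax":0,"ay":0,"az":0},{"gripper":0,"tx":0,"ty":0,"tz":-0.2,"ax":0,"ay":0,"az":0},{"gripper":0,"tx":0,"ty":0,"tz":-0.35,"ax":0,"ay":0,"az":0},{"gripper":0,"tx":0,"ty":0,"tz":-0.5,"ax":0,"ay":0,"az":0},{"gripper":0,"tx":0,"ty":0,"tz":-0.65,"ax":0,"ay":0,"az":0},{"gripper":0,"tx":0,"ty":0,"tz":-0.8,"ax":0,"ay":0,"az":0},{"gripper":0,"tx":0,"ty":0,"tz":-0.95,"ax":0,"ay":0,"az":0},{"gripper":0,"tx":0,"ty":0,"tz":-1.1,"ax":0,"ay":0,"az":0},{"gripper":0,"tx":0,"ty":0,"tz":-1.25,"ax":0,"ay":0,"az":0},{"gripper":0,"tx":0,"ty":0,"tz":-1.4,"ax":0,"ay":0,"az":0},{"gripper":0,"tx":0,"ty":0,"tz":-1.5,"ax":0,"ay":0,"az":0},{"gripper":0,"tx":0,"ty":0,"tz":-1.6,"ax":0,"ay":0,"az":0}]'
python3 -m crank '[{"gripper":0,"tx":0,"ty":0,"tz":-0.1,"ax":0,"ay":0,"az":0},{"gripper":0,"tx":0,"ty":0,"tz":-0.2,"ax":0,"ay":0,"az":0},{"gripper":0,"tx":0,"ty":0,"tz":-0.3,"ax":0,"ay":0,"az":0},{"gripper":0,"tx":0,"ty":0,"tz":-0.4,"ax":0,"ay":0,"az":0},{"gripper":0,"tx":0,"ty":0,"tz":-0.5,"ax":0,"ay":0,"az":0},{"gripper":0,"tx":0,"ty":0,"tz":-0.6,"ax":0,"ay":0,"az":0},{"gripper":0,"tx":0,"ty":0,"tz":-0.7,"ax":0,"ay":0,"az":0},{"gripper":0,"tx":0,"ty":0,"tz":-0.8,"ax":0,"ay":0,"az":0},{"gripper":0,"tx":0,"ty":0,"tz":-0.9,"ax":0,"ay":0,"az":0},{"gripper":0,"tx":0,"ty":0,"tz":-1.0,"ax":0,"ay":0,"az":0},{"gripper":0,"tx":0,"ty":0,"tz":-1.1,"ax":0,"ay":0,"az":0},{"gripper":0,"tx":0,"ty":0,"tz":-1.2,"ax":0,"ay":0,"az":0}]'
python3 - <<'E'
from h import *
p,d=r.grab_frame("side");P=pts("side",d);cv2.imwrite("pics/s6.png",cv2.resize(p[100:250,250:430],None,fx=4,fy=4))
print(np.median(P[150:157,350:380].reshape(-1,3),0))
E
```

```text
clock: 11.38
tcp_pos: [0.4936, 0.3097, 0.0865]
eef_rot: [-0.0, 0.992, 0.123, 0.001]
contact_force: [2.0, -0.0, 2.7]
grip_width: 0.0
grasp_force: 2.1
clock: 12.88
tcp_pos: [0.4924, 0.3097, 0.1217]
eef_rot: [0.0, 0.992, 0.123, -0.0]
contact_force: [0.1, 0.3, 0.1]
grip_width: -0.0002
grasp_force: 0.0
[0.70116226 0.57911667 0.00510587]
```

View pics/s6.png

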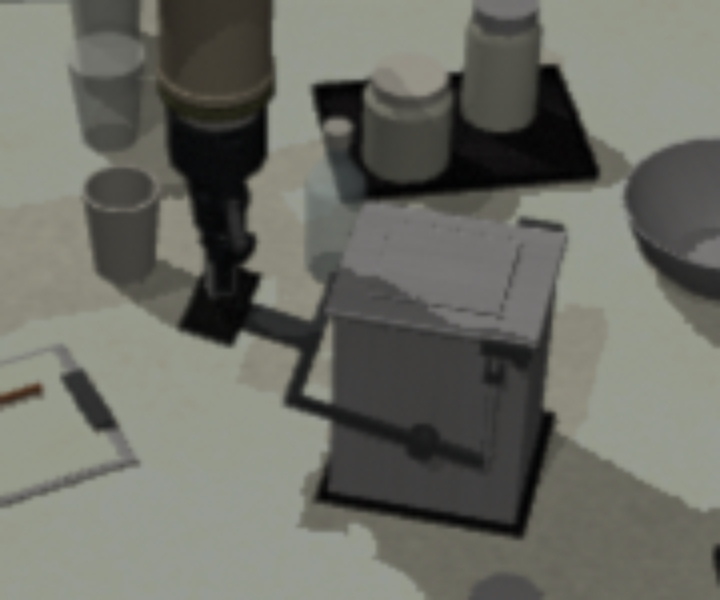

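The lid looks almost or fully shut, with the fingertips still at the plate (220,290). I'll raise slowly a little more, then clear.

```bash
python3 -m crank '[{"gripper":0,"tx":0,"ty":0,"tz":-0.1,"ax":0,"ay":0,"az":0},{"gripper":0,"tx":0,"ty":0,"tz":-0.2,"ax":0,"ay":0,"az":0},{"gripper":0,"tx":0,"ty":0,"tz":-0.3,"ax":0,"ay":0,"az":0},{"gripper":0,"tx":0,"ty":0,"tz":-0.45,"ax":0,"ay":0,"az":0},{"gripper":0,"tx":0,"ty":0,"tz":-0.6,"ax":0,"ay":0,"az":0},{"gripper":0,"tx":0,"ty":0,"tz":-0.8,"ax":0,"ay":0,"az":0},{"gripper":0,"tx":0,"ty":0,"tz":-1.2,"ax":0,"ay":0,"az":0},{"gripper":0,"tx":0,"ty":0,"tz":-2,"ax":0,"ay":0,"az":0},{"gripper":0,"tx":0,"ty":0,"tz":-3,"ax":0,"ay":0,"az":0},{"gripper":0,"tx":0,"ty":0,"tz":-4,"ax":0,"ay":0,"az":0},{"gripper":0,"tx":0,"ty":0,"tz":-4,"ax":0,"ay":0,"az":0},{"gripper":0,"tx":0,"ty":0,"tz":-4,"ax":0,"ay":0,"az":0}]'
python3 - <<'E'
from h import *
p,d=r.grab_frame("side");cv2.imwrite("pics/s7.png",p);P=pts("side",d);P0=np.load("side0.npz")["P"]
# lid and plate heights before and after
for nm,(v0,v1,u0,u1) in dict(lidfront=(168,176,340,375),plate=(174,181,298,308),lowlid=(290,310,360,400)).items():
    print(nm,[np.median(X[v0:v1,u0:u1].reshape(-1,3),0).round(4) for X in(P0,P)])
E
```

```text
clock: 14.42
tcp_pos: [0.4927, 0.3097, 0.2418]
eef_rot: [-0.0, 0.992, 0.123, -0.0]
contact_force: [0.7, -1.0, -0.1]
grip_width: 0.0005
grasp_force: 0.0
lidfront [array([0.6479, 0.2385, 0.1993]), array([0.6482, 0.239 , 0.1989])]
plate [array([0.4861, 0.3006, 0.1327]), array([0.4861, 0.3016, 0.1318])]
lowlid [array([ 0.6705, -0.1956,  0.1291]), array([ 0.6707, -0.1968,  0.1295])]
```

View pics/s7.png

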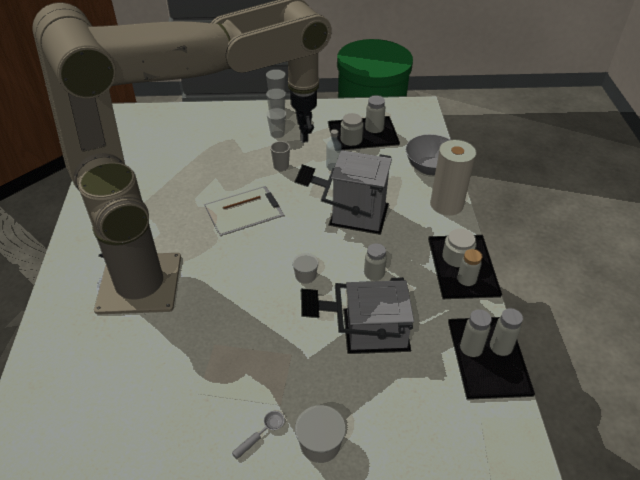

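The lids (360,165) and (378,300) are shut, the plate is back at its rest height (305,175), the bystanders have not moved, and the fingers are clear (305,130).

```bash
python3 -c "
from plant import r
print(r.sign_off())"
```

```text
the job is handed in; nothing more can be done
None
```

The job is handed in: the taller keeper's lid was held open at about 1.1 rad for just over 2 s and eased shut, and in the final picture both lids are shut, the fingers are clear and the bystanders look unmoved; the judge returned no verdict.

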